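# Stand the drained glaze tubs back on their bases

### The arm

A 7-joint arm with a two-finger parallel gripper is mounted at the origin on the work surface. World frame = base frame: x ahead of the robot, y to its left, z up, the work surface at z = 0. Lengths are in m, angles in rad, forces in N, time in s.
With the tool pointing down it reaches from about 0.4 to 0.85 m from the base axis. Payload 10.4 kg.
Tool frame: the origin (TCP) lies at the very end of the fingers, on their centre line; the grasp point (between the pads) lies 19 mm behind it; z points along the fingers, y is the line along which they close (so a half turn about z gives the same grasp; the last joint's range is limited). The gripper opens to 85 mm and grips with 20 to 120 N. Pads are 22 mm wide; open, the fingers measure 114 mm over their backs; the gripper's body (76 mm by 85 mm) begins 54 mm behind the grasp point. The pads swing forward as they close: fully open they stand 13 mm farther back than shut.
Start: joints at [-1.238, 0.332, -0.065, 1.46, 0.022, 1.35, -0.088], TCP at [0.218, 0.586, 0.231] pointing down, gripper open.
Joint ranges: [-2.6, 2.6], [-0.5, 2.12], [-1.47, 1.34], [0.16, 2.42], [-1.27, 4.41], [0.06, 2.06], [-2.6, 2.6]. Speed limits (rad/s): [2.22, 2.22, 2.79, 2.79, 3.14, 3.14, 3.14].

### API

Orientations are given as a unit quaternion [x, y, z, w].
In Python, from workcell import manip gives the robot as it stands.
- The arm moves only by the tool inch_along, called after ">>>" in YAML: its name, and indented under it one key for each argument. Schema: {"type":"object","properties":{"moves":{"type":"array","items":{"type":"array","items":{"type":"array","items":{"type":"number"},"minItems":7,"maxItems":7},"minItems":1,"maxItems":20},"minItems":1,"maxItems":1},"clamp_n":{"type":"number"},"only":{"type":"string"},"quiet":{"type":"boolean"},"lines":{"type":"string"}},"required":["moves"],"additionalProperties":false}. moves is a list that holds a single list of rows (three levels of brackets), with 1 to 20 rows, each of 7 numbers: a rotation vector rx, ry, rz in a scale on which 1.0 is pi rad, then dx, dy, dz in fractions of the full range, 1 being 800 mm, then the opening from 0.0 (shut) to 1.0 (fully open); each row is the pose to reach, as a shift and turn from the pose commanded when the call began, along the tool's axes at that moment; what a row does not reach only later rows make up. A row lasts 1/8 s, in which the tool goes at most 0.0625 m and 0.188 rad, less where a joint would pass 70% of its speed; a pose out of reach is approached as far as the arm can. The fingers move at their own pace and stop on an object; clamp_n is the grip in N (left out, the last holds). Time passes only in rows, so rows that do not move let the fingers close. The tool returns the time, the measured TCP pose, the force, the opening and the grip force at its end. only (a regular expression) keeps the lines of the reply that match it, lines (a string "A,B") keeps lines A to B, and quiet returns only ok. No shift or turn number may pass 1 either way. Input that does not fit is refused with a message, and nothing moves.
- manip.get_obs(): the state, without advancing time (a new reading comes with each control period).
- manip.camera(name): name is "scene" or "top" or "wrist"; returns the picture (480x640x3 uint8, blue, green, red); there is no depth.
- manip.calibration(name): a dict with "fx", "fy", "cx", "cy" (pixels), "world_from_camera" (4x4, takes a point from camera to world coordinates); the wrist camera has in their place "tool_from_camera" (4x4, takes a point from camera to tool coordinates, whose origin is the TCP and whose axes are the flange's). Camera axes: x right, y up, looking along -z (the intrinsics and any distortion apply to the point x, -y, -z); pixel columns grow to the right and rows downward; lengths in m; the calibration is good to about 2 mm. A picture is of the moment at which its call begins: read the wrist's pose just before it. calibration takes no time and is no camera call.
- manip.hand_in(): hands the job in; it is judged then, once.
Trained networks look in the newest picture that a camera, given by its name, has taken for a name from the list of things; names that differ only in an ending like _2 or _b are one class to them, and where a whole thing is asked for, a point or a joint stands for the part that bears it (a point fixed in the world has none). Each returns a list of dicts, best first, with "confidence" (0 to 1); they miss things now and then, are a little off and sometimes report something else, mostly with a low value. They report only what shows in the picture. A call takes as long as a camera call. They do not tell look-alikes from the thing itself.
- manip.outline_of(camera, thing): "mask" (480x640 bool, what is visible of it) and "bbox" ([left, top, right, bottom] in pixels, round what is visible of it).
The state is a dict: "clock": time; "joint_pos": joint angles; "joint_velocities": joint speeds; "tau": joint torques, N m; "position": TCP position; "ee_rot": TCP orientation; "ft_force": force on the tool from outside, world axes, zero at the start; "torque": the same for the moment, N m; "grip_width": opening from 0.0 (shut) to 1.0 (fully open); "grasp_force": force on a finger pad.
Only numpy, scipy, OpenCV 4.12 (cv2) and the standard library are available. Lean on these libraries where they do the work, as an engineer would, in place of code of your own. Each camera call takes 0.05 s, during which the arm holds its last target. There are 200 camera calls.

### The job

Two washed glaze tubs, a square one and a longer oblong one, lie on their sides to drain. Stand each of them back on its base, mouth up, where it is: push its upper rim over gently with the fingertips so that it tips over its bottom edge. Do not grip or lift the tubs or shove them away across the bench, and leave the jar, the glaze bulb, the lidded pot and the brush alone.

Things in the scene. Friction and masses are not known exactly. Their poses are not given: they have to be found in the camera images.
- square_tub: Square tub: pale plastic, empty, about 160 g, tapered, mouth 140 x 140, bottom 124 x 124, 78 deep (mm), walls 3.5 thick, 8 mm rolled rim. Starts lying on its side. Origin: middle of the bottom edge lying on the bench, the edge it tips about. While lying: x level, from the mouth towards the bottom (the way to push), z up, y along the edge; lower rim on the bench at x -75.
- square_tub_rim (a point): Middle of the square tub's upper rim, where to push; at x -52, z 142 mm from the tub's origin, axes the same; the rolled rim reaches 4 mm higher and 4 mm further out of the mouth. Tipped some 15 degrees about the bottom edge, the tub overbalances and falls on to its base by itself.
- square_tub_mouth (a point): Centre of the square tub's mouth; z points out of the mouth along the tub's axis: near level while the tub lies, straight up once it stands (then 78 mm above the bench).
- oblong_tub: Oblong tub, on a long side: pale plastic, empty, about 150 g, tapered, mouth 120 x 178, bottom 106 x 164, 68 deep (mm), walls 3.5 thick, 8 mm rolled rim. Starts lying on its side. Origin: middle of the bottom edge lying on the bench, the edge it tips about. While lying: x level, from the mouth towards the bottom (the way to push), z up, y along the edge; lower rim on the bench at x -65.
- oblong_tub_rim (a point): Middle of the oblong tub's upper rim, where to push; at x -44, z 122 mm from the tub's origin, axes the same; the rolled rim reaches 4 mm higher and 4 mm further out of the mouth. Tipped some 15 degrees about the bottom edge, the tub overbalances and falls on to its base by itself.
- oblong_tub_mouth (a point): Centre of the oblong tub's mouth; z points out of the mouth along the tub's axis: near level while the tub lies, straight up once it stands (then 68 mm above the bench).
- glass_jar: Bystander: closed clear glass jar with a steel cap, 68 mm across, 95 mm tall, between the tubs on the robot's side. Origin: centre of its underside.
- glaze_bulb: Bystander: dark green rubber squeeze bulb with a pointed nozzle, standing, 58 mm across, 98 mm tall, beyond the tubs, in the middle. Origin: centre of its underside.
- round_pot: Bystander: round ochre pot with a cream lid, 134 mm across, 108 mm tall, on the right. Origin: centre of its underside.
- brush: Bystander: paint brush lying on the bench at the left, about 200 mm long, 13 mm thick; handle to its -x, bristles to +x. Origin: under the middle of its length, on the bench.
Not all that is in view belongs to the job. Leave any purple or red look-alike of the oblong_tub alone.

How it is judged:
By the outcome, as a careful person would: the job done as asked, in the order asked, and still so for the second after the job is handed in, with the robot touching nothing.
It also fails if it takes over 48 s, if anything falls off the work surface, if the arm or the gripper's body presses on something with over 40 N, if the wrist force passes 120 N, or if a joint passes its speed limit or range.

## Working session

There is one attempt and no reset: what is moved stays moved. The work goes in short steps, Python scripts to look and compute and a tool call to move; the robot and the scene stay as the last step left them, time stands still between calls to the robot, and variables do not carry over. Pictures are saved under pics/ and viewed, at most 10 in all, crops included, and the job is handed in when it is done.

```bash
mkdir -p pics && ls
```

Run:
```python
from workcell import manip
import cv2,numpy as np
for c in("scene","top"):
    im=manip.camera(c);cv2.imwrite(f"pics/{c}0.png",im)
    k=manip.calibration(c);print(c,{a:np.round(b,3).tolist() if not isinstance(b,str) else b for a,b in k.items()})
    for t in("square_tub","oblong_tub","glass_jar","glaze_bulb","round_pot","brush"):
        print(t,[(round(d["confidence"],2),np.round(d["bbox"]).tolist(),int(d["mask"].sum())) for d in manip.outline_of(c,t)])
o=manip.get_obs();print(o)
```

```text
pics
scene {'fx': 597.888, 'fy': 597.888, 'cx': 321.082, 'cy': 238.273, 'world_from_camera': [[-0.855, -0.334, 0.396, 1.185], [0.518, -0.555, 0.651, 0.975], [0.002, 0.762, 0.648, 1.106], [0.0, 0.0, 0.0, 1.0]]}
square_tub [(0.79, [378.0, 263.0, 438.0, 338.0], 3291)]
oblong_tub [(0.89, [204.0, 223.0, 252.0, 296.0], 2647), (0.78, [280.0, 174.0, 336.0, 237.0], 2233), (0.68, [318.0, 140.0, 357.0, 200.0], 1707)]
glass_jar [(0.93, [366.0, 227.0, 398.0, 267.0], 887)]
glaze_bulb [(0.75, [259.0, 286.0, 282.0, 317.0], 399)]
round_pot [(0.79, [221.0, 137.0, 264.0, 188.0], 1691)]
brush []
top {'fx': 467.311, 'fy': 467.311, 'cx': 325.134, 'cy': 236.411, 'world_from_camera': [[0.007, 0.983, -0.181, 0.343], [-1.0, 0.009, 0.008, 0.019], [0.009, 0.181, 0.983, 1.358], [0.0, 0.0, 0.0, 1.0]]}
square_tub [(0.63, [212.0, 246.0, 268.0, 289.0], 2018)]
oblong_tub [(0.91, [417.0, 297.0, 486.0, 363.0], 2563), (0.66, [373.0, 245.0, 442.0, 286.0], 2167), (0.66, [347.0, 138.0, 413.0, 196.0], 2413)]
glass_jar [(0.6, [310.0, 285.0, 335.0, 314.0], 448)]
glaze_bulb [(0.86, [308.0, 171.0, 327.0, 191.0], 306), (0.27, [3
[... 187 characters left out ...]
  0.33218679, -0.06469613,  1.46009791,  0.02159028,
        1.34985861, -0.08844824]), 'joint_velocities': array([ 9.30913314e-04,  1.40547535e-03, -8.88306577e-04, -8.61498512e-04,
        9.13859029e-06,  3.12836640e-04, -1.00126369e-03]), 'tau': array([-7.06230621e-04, -6.25090671e+01,  4.88474616e-02, -3.91773963e+01,
        1.65748468e-02,  1.67371010e-03,  1.35303821e-06]), 'position': array([0.21771541, 0.58589263, 0.23134677]), 'ee_rot': array([ 1.76946673e-01,  9.84220438e-01,  7.27215981e-05, -2.96175320e-06]), 'ft_force': array([-0.29964138,  0.41547093, -0.07803627]), 'torque': array([-0.01255444,  0.03613508, -0.0568229 ]), 'grasp_force': 0.0, 'grip_width': 1.0016420257805734}
```

View pics/scene0.png

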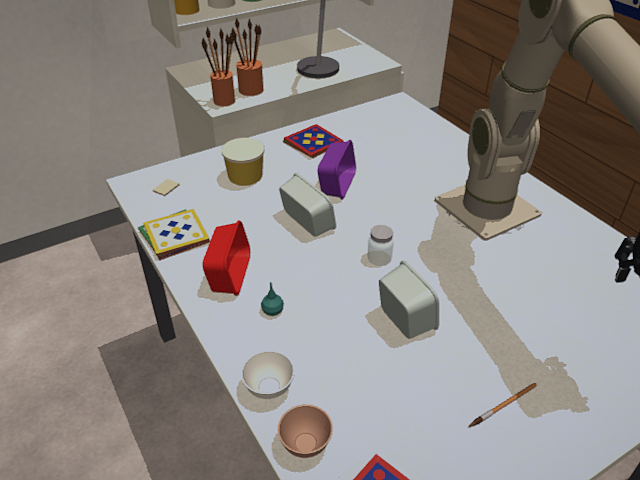

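View pics/top0.png

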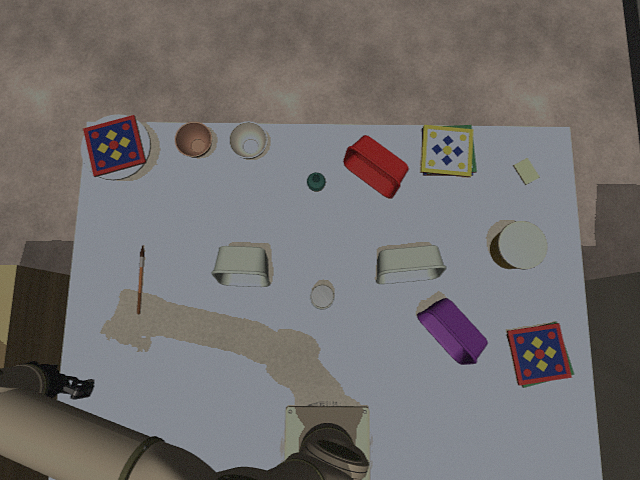

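Scene: the pale square tub is at (410,300) and the pale oblong one at (308,205), with their closed bottoms towards the camera. Top: square at (240,267), oblong at (410,265), mouths towards the robot.

Candidates for oblong (top view):
- pale at (410,265): this is the one.
- purple at (452,330): look-alike, leave it.
- red at (376,166): look-alike, leave it.

Candidates for square: only the pale one at (240,267). The bowls at (193,140) and (248,140) are round.

Next I'll fit both poses to the two views' outlines.

Create fit.py:
```python
from workcell import manip
import cv2,numpy as np
from scipy.optimize import minimize
DIM={"square_tub":(124,140,-75,-52,142),"oblong_tub":(164,178,-65,-44,122)}
H={"square_tub":124,"oblong_tub":106}
def model(n):
    b,m,xl,xu,zu=DIM[n];a=np.arctan2(xu-xl,zu-4);h=H[n];P=[]
    for s in(-1,1):
        P+=[(0,s*b/2,0),(h*np.sin(a),s*b/2,h*np.cos(a))]
        for x,z in((xl,4),(xu,zu)):
            for t in np.linspace(0,2*np.pi,8,False): P.append((x+4*np.cos(t),s*(m/2+4),z+4*np.sin(t)))
    return np.array(P)/1e3
def proj(c,P):
    k=manip.calibration(c);T=np.linalg.inv(k["world_from_camera"]);q=P@T[:3,:3].T+T[:3,3]
    return np.c_[k["cx"]+k["fx"]*q[:,0]/-q[:,2],k["cy"]-k["fy"]*q[:,1]/-q[:,2]]
def place(p,P):
    c,s=np.cos(p[3]),np.sin(p[3]);return P@np.array([[c,-s,0],[s,c,0],[0,0,1]]).T+np.array(p[:3])
def fit(n,masks,p0):
    P=model(n)
    D={c:cv2.GaussianBlur(m.astype(np.float32),(0,0),1.0) for c,m in masks.items()}
    def cost(p,full=False):
        e=[]
        for c,m in D.items():
            r=np.zeros((480,640),np.uint8)
            hull=cv2.convexHull(proj(c,place(p,P)).astype(np.float32))
            cv2.fillConvexPoly(r,np.round(hull*16).astype(np.int32),255,cv2.LINE_AA,4)
            e.append(np.abs(cv2.GaussianBlur(r.astype(np.float32)/255,(0,0),1.0)-m).sum()/m.sum())
        return e if full else sum(e)
    S=np.array([p0]+[np.array(p0)+d for d in np.diag([.03,.03,.02,.2])])
    r=minimize(cost,p0,method="Nelder-Mead",options=dict(initial_simplex=S,maxiter=400))
    S=np.array([r.x]+[r.x+d for d in np.diag([.008,.008,.008,.08])])
    r=minimize(cost,r.x,method="Nelder-Mead",options=dict(initial_simplex=S,maxiter=400))
    return r.x,cost(r.x,True)
def back(c,uv,z):
    k=manip.calibration(c);M=k["world_from_camera"];d=M[:3,:3]@np.array([(uv[0]-k["cx"])/k["fx"],-(uv[1]-k["cy"])/k["fy"],-1])
    return M[:3,3]+d*(z-M[2,3])/d[2]
```

Run:
```python
from fit import *
sel={"square_tub":((240,267),(410,300)),"oblong_tub":((410,265),(308,205))}
ims={c:manip.camera(c) for c in("top","scene")};out=[]
for n,ab in sel.items():
    M={}
    for c,uv in zip(("top","scene"),ab):
        ds=manip.outline_of(c,n)
        ds=[d for d in ds if np.hypot((d["bbox"][0]+d["bbox"][2])/2-uv[0],(d["bbox"][1]+d["bbox"][3])/2-uv[1])<20]
        if ds: M[c]=ds[0]["mask"]
    g=back("top",ab[0],.07);x,e=fit(n,M,[g[0]+.02,g[1],0,0])
    print(n,list(M),np.round(x,4),np.round(e,3),"yaw deg",np.degrees(x[3]).round(1))
    print(" rim",place(x,np.array([[DIM[n][3],0,DIM[n][4]]])/1e3).round(4))
    for c in ims: cv2.polylines(ims[c],[np.round(cv2.convexHull(proj(c,place(x,model(n))).astype(np.float32))).astype(int)],True,(0,0,255))
for t,c,uv,z in(("jar","top",(322.5,296),.095),("bulb","top",(317.5,181),.09),("purple c","top",(452,330),.06)): print(t,back(c,uv,z).round(3))
a=cv2.resize(ims["top"][220:370,190:510],(800,375));b=cv2.resize(ims["scene"][130:340,200:460],(278,225))
cv2.imwrite("pics/fit.png",np.vstack([a,np.pad(b,((0,0),(0,522),(0,0)))]))
```

```text
square_tub ['scene'] [ 0.4563  0.1676 -0.0997  0.0408] [0.073] yaw deg 2.3
 rim [[0.4044 0.1655 0.0423]]
oblong_tub ['top', 'scene'] [ 0.5283 -0.2264 -0.0052  0.0726] [0.143 0.176] yaw deg 4.2
 rim [[ 0.4844 -0.2296  0.1168]]
jar [0.412 0.015 0.095]
bulb [0.735 0.032 0.09 ]
purple c [ 0.325 -0.34   0.06 ]
```

View pics/fit.png

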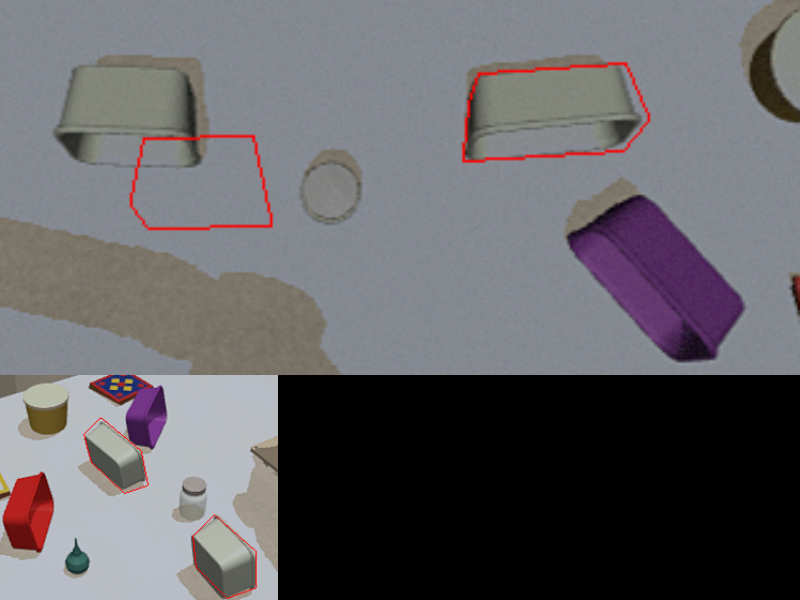

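The fit picture shows square's top outline was missed, so that fit is invalid. The corners are also rounder than my model. I'll round the model's corners and retry the detection.

Add to fit.py:
```python
def model(n,R=18):
    b,m,xl,xu,zu=DIM[n];a=np.arctan2(xu-xl,zu-4);h=H[n];P=[]
    u=np.array([np.sin(a),0,np.cos(a)]);w=np.array([np.cos(a),0,-np.sin(a)])
    def ring(o,hy,hh,r,offs):
        for sy in(-1,1):
            for sh in(-1,1):
                for t in np.linspace(0,np.pi/2,5):
                    y=sy*(hy-r+r*np.cos(t)); v=hh+sh*(hh-r+r*np.sin(t))
                    for d in offs: P.append(o+u*v+np.array([0,y,0])+w*d)
    ring(np.zeros(3),b/2,h/2,R,(0,))
    L=np.hypot(xu-xl,zu-4)+8
    ring(np.array([xl,0,4])-4*u,m/2+4,L/2,R+4,(-4,4))
    return np.array(P)/1e3
```

Run:
```python
from fit import *
sel={"square_tub":((240,267),(410,300)),"oblong_tub":((410,265),(308,205))}
ims={}
M={n:{} for n in sel}
for c,i in(("top",0),("scene",1)):
  for k in range(4):
    ims[c]=manip.camera(c)
    for n in sel:
        if c in M[n]: continue
        uv=sel[n][i]
        for d in manip.outline_of(c,n):
            if np.hypot((d["bbox"][0]+d["bbox"][2])/2-uv[0],(d["bbox"][1]+d["bbox"][3])/2-uv[1])<20: M[n][c]=d["mask"];break
    if all(c in M[n] for n in sel):break
for n in sel:
    g=back("top",sel[n][0],.07);x,e=fit(n,M[n],[g[0]+.02,g[1],0,0])
    print(n,list(M[n]),np.round(x,4),np.round(e,3),"yaw deg",np.degrees(x[3]).round(1))
    print(" rim",place(x,np.array([[DIM[n][3],0,DIM[n][4]]])/1e3).round(4))
    for c in ims: cv2.polylines(ims[c],[np.round(cv2.convexHull(proj(c,place(x,model(n))).astype(np.float32))).astype(int)],True,(0,0,255))
a=cv2.resize(ims["top"][220:370,190:510],(800,375));b=cv2.resize(ims["scene"][130:340,200:460],(278,225))
cv2.imwrite("pics/fit2.png",np.vstack([a,np.pad(b,((0,0),(0,522),(0,0)))]));print(manip.get_obs()["clock"])
```

```text
square_tub ['top', 'scene'] [ 0.5225  0.2327 -0.0039 -0.0841] [0.111 0.103] yaw deg -4.8
 rim [[0.4707 0.2371 0.1381]]
oblong_tub ['top', 'scene'] [ 0.5298 -0.2252 -0.0054  0.059 ] [0.14  0.075] yaw deg 3.4
 rim [[ 0.4859 -0.2278  0.1166]]
1.3
```

View pics/fit2.png

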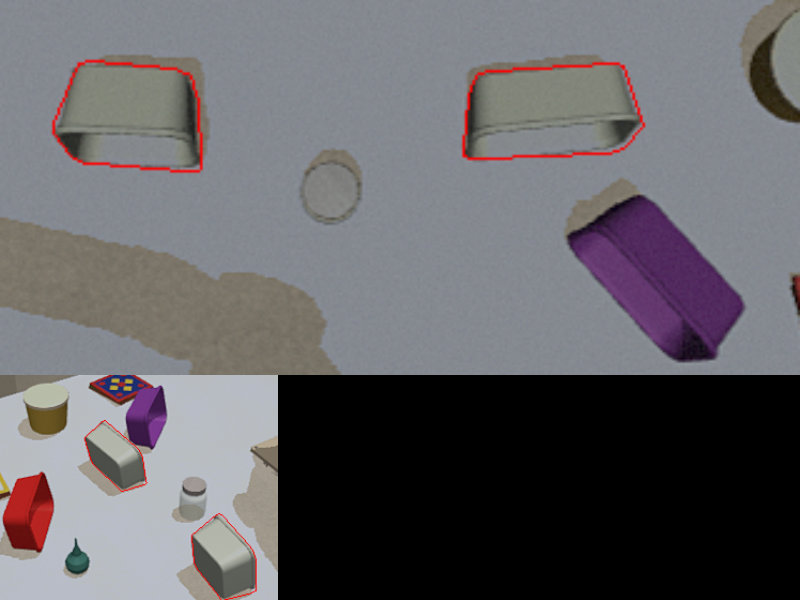

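The fit now matches both tubs in both views. Square's rim is near (0.47, 0.237), oblong's near (0.486, -0.228). I'll check both with the wrist camera, starting with a move to a viewing pose over the mouth side of the square tub.

Add to fit.py:
```python
from scipy.spatial.transform import Rotation as Ro
def go(pos,ydeg):
    "shift along tool axes and rotvec from the present pose to pos, tool down, tool y at ydeg"
    o=manip.get_obs();R=Ro.from_quat(o["ee_rot"]);y=np.radians(ydeg)
    Y=np.array([np.cos(y),np.sin(y),0]);Z=np.array([0,0,-1]);T=Ro.from_matrix(np.c_[np.cross(Y,Z),Y,Z])
    return (R.inv()*T).as_rotvec().round(4),R.inv().apply(np.array(pos)-o["position"]).round(4)
```

Run:
```python
from fit import *
print(go([.40,.236,.31],87)); k=manip.calibration("wrist");print({a:np.round(b,3).tolist() for a,b in k.items()})
```

```text
(array([ 0.    , -0.    , -0.3034]), array([-0.2927, -0.2644, -0.0787]))
{'fx': 376.386, 'fy': 376.386, 'cx': 319.281, 'cy': 239.743, 'tool_from_camera': [[-0.0, 0.962, 0.275, 0.07], [1.0, 0.0, -0.001, -0.001], [-0.001, 0.275, -0.962, -0.143], [0.0, 0.0, 0.0, 1.0]]}
```

Careful with the scale: shifts go in shares of 800 mm and turns go in shares of pi rad. That gives: -0.293 m / 0.8 = -0.3663, -0.264 m / 0.8 = -0.33, -0.303 rad / 3.1416 = -0.0964.

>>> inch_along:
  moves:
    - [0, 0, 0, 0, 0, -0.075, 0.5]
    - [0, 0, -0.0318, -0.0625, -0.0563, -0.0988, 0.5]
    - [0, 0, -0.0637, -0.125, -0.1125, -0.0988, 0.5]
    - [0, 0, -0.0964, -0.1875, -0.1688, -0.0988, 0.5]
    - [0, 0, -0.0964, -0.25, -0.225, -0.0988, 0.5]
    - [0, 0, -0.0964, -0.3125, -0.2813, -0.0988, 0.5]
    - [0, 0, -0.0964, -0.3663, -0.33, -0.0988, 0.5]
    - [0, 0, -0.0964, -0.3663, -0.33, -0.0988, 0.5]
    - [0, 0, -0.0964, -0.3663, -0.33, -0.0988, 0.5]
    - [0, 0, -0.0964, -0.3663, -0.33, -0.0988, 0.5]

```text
refused: moves: the value is too long (schema: maxItems 1). Nothing was moved.
```

I used the wrong layout. The manual says a list holding one list of rows, three levels of brackets; once more.

>>> inch_along:
  moves:
    - [[0, 0, 0, 0, 0, -0.075, 0.5], [0, 0, -0.0318, -0.0625, -0.0563, -0.0988, 0.5], [0, 0, -0.0637, -0.125, -0.1125, -0.0988, 0.5], [0, 0, -0.0964, -0.1875, -0.1688, -0.0988, 0.5], [0, 0, -0.0964, -0.25, -0.225, -0.0988, 0.5], [0, 0, -0.0964, -0.3125, -0.2813, -0.0988, 0.5], [0, 0, -0.0964, -0.3663, -0.33, -0.0988, 0.5], [0, 0, -0.0964, -0.3663, -0.33, -0.0988, 0.5], [0, 0, -0.0964, -0.3663, -0.33, -0.0988, 0.5], [0, 0, -0.0964, -0.3663, -0.33, -0.0988, 0.5]]

```text
clock: 2.55
position: [0.3998, 0.2375, 0.3103]
ee_rot: [0.026, 1.0, 0.0, -0.0]
ft_force: [-0.0, 0.1, 0.5]
grip_width: 0.499
grasp_force: 0.0
```

Run:
```python
from fit import *
o=manip.get_obs();im=manip.camera("wrist");k=manip.calibration("wrist")
W=np.eye(4);W[:3,:3]=Ro.from_quat(o["ee_rot"]).as_matrix();W[:3,3]=o["position"];W=W@np.array(k["tool_from_camera"])
kk=dict(k,world_from_camera=W)
P=np.array([.5225,.2327,-.0039,-.0841]);T=np.linalg.inv(W)
q=place(P,model("square_tub"))@T[:3,:3].T+T[:3,3];uv=np.c_[k["cx"]+k["fx"]*q[:,0]/-q[:,2],k["cy"]-k["fy"]*q[:,1]/-q[:,2]]
print([(round(d["confidence"],2),d["bbox"]) for d in manip.outline_of("wrist","square_tub")]);np.save("w1.npy",W)
for u in uv: cv2.circle(im,tuple(int(t) for t in np.round(u)),1,(0,0,255),-1)
cv2.imwrite("pics/w1.png",im)
```

```text
[(0.92, [247.2, 227.9, 402.1, 356.8])]
```

View pics/w1.png

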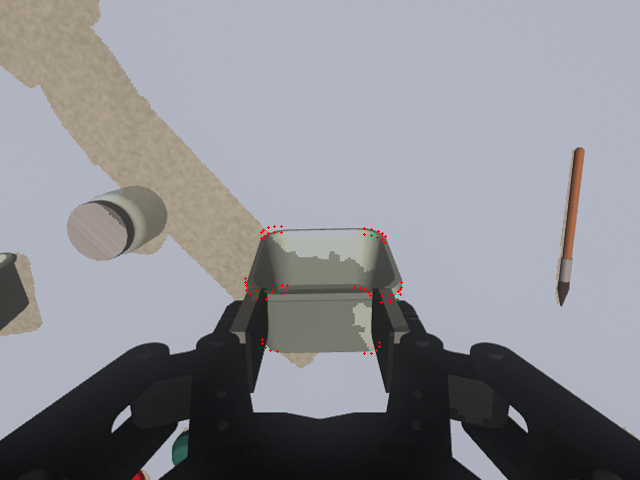

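Wrist view: the square tub's upper rim is a level line from (250,290) to (400,290). It agrees with the model dots to a few pixels, so yaw is about -3°. The jar at (98,230) is well clear. I'll descend behind the rim first, then push slowly.

To row units: 0.188 m / 0.8 = 0.235, 0.15 m / 0.8 = 0.1875.

>>> inch_along:
  moves:
    - [[0, 0, 0, -0.0125, 0.0038, 0.0625, 0.5], [0, 0, 0, -0.025, 0.0038, 0.125, 0.5], [0, 0, 0, -0.025, 0.0038, 0.1875, 0.5], [0, 0, 0, -0.025, 0.0038, 0.235, 0.5], [0, 0, 0, -0.025, 0.0038, 0.235, 0.5], [0, 0, 0, -0.025, 0.0038, 0.235, 0.5]]

```text
clock: 3.4
position: [0.421, 0.2393, 0.1238]
ee_rot: [0.026, 1.0, 0.001, 0.001]
ft_force: [0.7, 0.4, 0.8]
grip_width: 0.507
grasp_force: 0.0
```

>>> inch_along:
  moves:
    - [[0, 0, 0, -0.0125, 0, 0, 0.5], [0, 0, 0, -0.025, 0, 0, 0.5], [0, 0, 0, -0.0325, 0, 0, 0.5], [0, 0, 0, -0.04, 0, 0, 0.5], [0, 0, 0, -0.0475, 0, 0, 0.5], [0, 0, 0, -0.055, 0, 0, 0.5], [0, 0, 0, -0.0625, 0, 0, 0.5], [0, 0, 0, -0.0688, 0, 0, 0.5]]

```text
clock: 4.4
position: [0.4758, 0.2353, 0.1223]
ee_rot: [0.026, 1.0, 0.0, 0.0]
ft_force: [-0.8, -0.8, -0.3]
grip_width: 0.503
grasp_force: 0.1
```

Run:
```python
from fit import *
cv2.imwrite("pics/s1.png",cv2.resize(manip.camera("scene")[130:350,200:470],None,fx=2,fy=2))
```

```text
(no output)
```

View pics/s1.png

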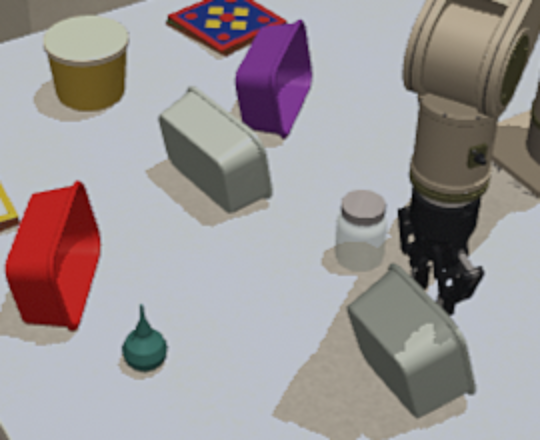

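The picture shows the square tub at (410,350) tilting about its bottom edge, with the fingertips on its rim. I'll keep pushing slowly.

To row units: -0.03 m / 0.8 = -0.0375, -0.025 m / 0.8 = -0.0313.

>>> inch_along:
  moves:
    - [[0, 0, 0, -0.0063, 0, 0, 0.5], [0, 0, 0, -0.0125, 0, 0, 0.5], [0, 0, 0, -0.0188, 0, 0, 0.5], [0, 0, 0, -0.025, 0, 0, 0.5], [0, 0, 0, -0.0313, 0, 0, 0.5], [0, 0, 0, -0.0375, 0, 0, 0.5], [0, 0, 0, -0.0375, 0, 0, 0.5], [0, 0, 0, -0.0375, 0, 0, 0.5], [0, 0, 0, -0.0375, 0, 0, 0.5]]

```text
clock: 5.58
position: [0.5053, 0.2339, 0.1223]
ee_rot: [0.026, 1.0, 0.0, -0.0]
ft_force: [0.5, 0.6, 0.1]
grip_width: 0.498
grasp_force: 0.0
```

Run:
```python
from fit import *
cv2.imwrite("pics/s2.png",cv2.resize(manip.camera("scene")[130:350,200:470],None,fx=2,fy=2))
```

```text
(no output)
```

View pics/s2.png

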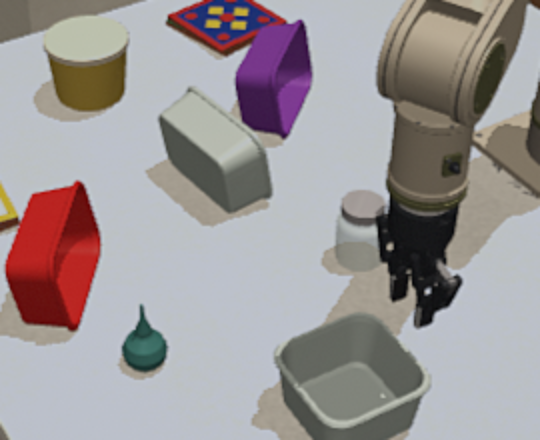

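The square tub now stands mouth up at (350,380) in this crop, and the jar is untouched. I'll rise and go to a viewing pose over the oblong tub's mouth side.

Run:
```python
from fit import *
print(go([.425,-.232,.28],93.4))
```

```text
(array([ 1.00e-04, -0.00e+00, -1.12e-01]), array([ 0.0556, -0.4694, -0.1577]))
```

To row units: -0.469 m / 0.8 = -0.5863, -0.45 m / 0.8 = -0.5625, -0.112 rad / 3.1416 = -0.0357.

>>> inch_along:
  moves:
    - [[0, 0, 0, 0, 0, -0.075, 0.5], [0, 0, 0, 0, 0, -0.15, 0.5], [0, 0, 0, 0.025, -0.0375, -0.1975, 0.5], [0, 0, 0, 0.05, -0.1125, -0.1975, 0.5], [0, 0, -0.0159, 0.07, -0.1875, -0.1975, 0.5], [0, 0, -0.0357, 0.07, -0.2625, -0.1975, 0.5], [0, 0, -0.0357, 0.07, -0.3375, -0.1975, 0.5], [0, 0, -0.0357, 0.07, -0.4125, -0.1975, 0.5], [0, 0, -0.0357, 0.07, -0.4875, -0.1975, 0.5], [0, 0, -0.0357, 0.07, -0.5625, -0.1975, 0.5], [0, 0, -0.0357, 0.07, -0.5863, -0.1975, 0.5], [0, 0, -0.0357, 0.07, -0.5863, -0.1975, 0.5], [0, 0, -0.0357, 0.07, -0.5863, -0.1975, 0.5]]

```text
clock: 7.25
position: [0.425, -0.2303, 0.2801]
ee_rot: [-0.03, 1.0, 0.0, -0.0]
ft_force: [0.8, 0.1, 0.3]
grip_width: 0.5
grasp_force: 0.0
```

Run:
```python
from fit import *
o=manip.get_obs();im=manip.camera("wrist");k=manip.calibration("wrist")
W=np.eye(4);W[:3,:3]=Ro.from_quat(o["ee_rot"]).as_matrix();W[:3,3]=o["position"];W=W@np.array(k["tool_from_camera"])
T=np.linalg.inv(W)
q=place([.5298,-.2252,-.0054,.059],model("oblong_tub"))@T[:3,:3].T+T[:3,3];uv=np.c_[k["cx"]+k["fx"]*q[:,0]/-q[:,2],k["cy"]-k["fy"]*q[:,1]/-q[:,2]]
for u in uv: cv2.circle(im,tuple(int(t) for t in np.round(u)),1,(0,0,255),-1)
cv2.imwrite("pics/w2.png",im)
print(go([.436,-.2308,.102],93.4))
```

```text
(array([ 0.0005, -0.    ,  0.0019]), array([-0.0109, -0.0014,  0.1782]))
```

View pics/w2.png

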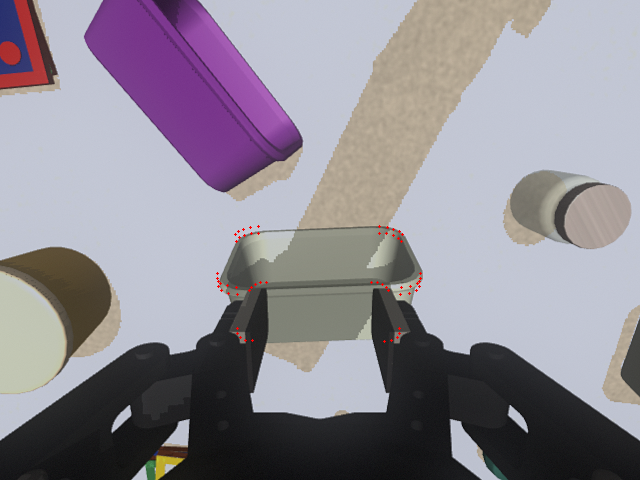

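Wrist view: the pale oblong tub's rim runs from (225,287) to (420,285) and matches the model dots. The purple look-alike, nearest corner at (300,145), is clear of the descent. I'll descend behind the rim and push.

To row units: 0.177 m / 0.8 = 0.2213, 0.15 m / 0.8 = 0.1875.

>>> inch_along:
  moves:
    - [[0, 0, 0, -0.0125, 0, 0.0625, 0.5], [0, 0, 0, -0.0125, 0, 0.125, 0.5], [0, 0, 0, -0.0125, 0, 0.1875, 0.5], [0, 0, 0, -0.0125, 0, 0.2213, 0.5], [0, 0, 0, -0.0125, 0, 0.2213, 0.5], [0, 0, 0, -0.0125, 0, 0.2213, 0.5]]

```text
clock: 8.05
position: [0.4356, -0.2307, 0.1045]
ee_rot: [-0.03, 1.0, -0.0, 0.001]
ft_force: [0.5, -0.8, -0.0]
grip_width: 0.499
grasp_force: 0.0
```

>>> inch_along:
  moves:
    - [[0, 0, 0, -0.0125, 0, 0, 0.5], [0, 0, 0, -0.025, 0, 0, 0.5], [0, 0, 0, -0.0325, 0, 0, 0.5], [0, 0, 0, -0.04, 0, 0, 0.5], [0, 0, 0, -0.0475, 0, 0, 0.5], [0, 0, 0, -0.055, 0, 0, 0.5], [0, 0, 0, -0.0625, 0, 0, 0.5], [0, 0, 0, -0.0688, 0, 0, 0.5], [0, 0, 0, -0.075, 0, 0, 0.5], [0, 0, 0, -0.0813, 0, 0, 0.5], [0, 0, 0, -0.0875, 0, 0, 0.5], [0, 0, 0, -0.0938, 0, 0, 0.5], [0, 0, 0, -0.1, 0, 0, 0.5], [0, 0, 0, -0.1, 0, 0, 0.5], [0, 0, 0, -0.1, 0, 0, 0.5], [0, 0, 0, -0.1, 0, 0, 0.5]]

```text
clock: 10.05
position: [0.5144, -0.2263, 0.1032]
ee_rot: [-0.03, 1.0, 0.0, -0.0]
ft_force: [0.2, -1.0, -0.2]
grip_width: 0.501
grasp_force: 0.0
```

Run:
```python
from fit import *
cv2.imwrite("pics/s3.png",cv2.resize(manip.camera("scene")[130:350,200:470],None,fx=2,fy=2))
```

```text
(no output)
```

View pics/s3.png

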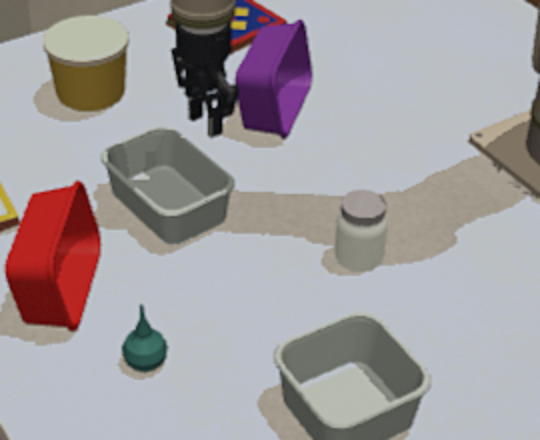

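Both tubs now stand mouth up, oblong at (168,185) and square at (350,380), and nothing else has moved. I'll lift clear, check the settled picture once by view, and hand in.

To row units: -0.18 m / 0.8 = -0.225, -0.15 m / 0.8 = -0.1875.

>>> inch_along:
  moves:
    - [[0, 0, 0, 0.0125, 0, -0.0625, 0.5], [0, 0, 0, 0.0125, 0, -0.125, 0.5], [0, 0, 0, 0.0125, 0, -0.1875, 0.5], [0, 0, 0, 0.0125, 0, -0.225, 0.5], [0, 0, 0, 0.0125, 0, -0.225, 0.5], [0, 0, 0, 0.0125, 0, -0.225, 0.5], [0, 0, 0, 0.0125, 0, -0.225, 0.5], [0, 0, 0, 0.0125, 0, -0.225, 0.5]]

```text
clock: 11.1
position: [0.5043, -0.2268, 0.2825]
ee_rot: [-0.03, 1.0, 0.0, -0.001]
ft_force: [0.1, 0.8, -0.3]
grip_width: 0.503
grasp_force: 0.0
```

Run:
```python
from fit import *
cv2.imwrite("pics/t2.png",manip.camera("top"))
```

```text
(no output)
```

View pics/t2.png

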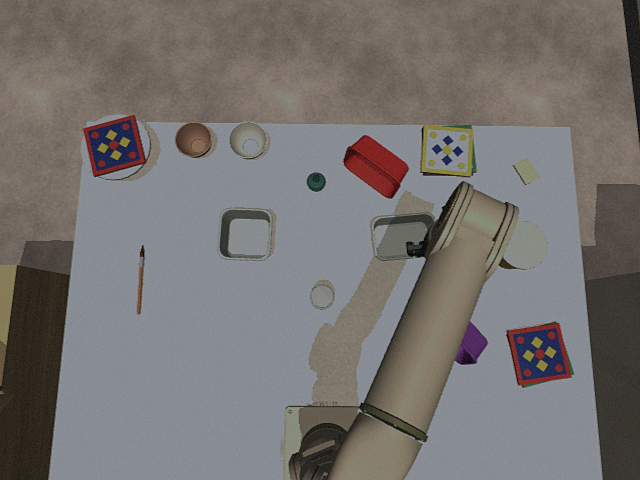

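Top view: the square tub stands at (246,234) and the oblong at (404,237). The jar (322,296), bulb (317,181), brush, pot and both look-alikes are where they were, and the gripper is clear.

```bash
python3 -c "
from workcell import manip
print(manip.hand_in())"
```

```text
the job is handed in; nothing more can be done
None
```

Both tubs were tipped upright over their bottom edges and stand mouth up; the other items were not moved, and the job was handed in at about 11 s with the gripper clear.

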